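Dock the bottle crate and close its keeper

TASK

Push the heavy, top-heavy crate of four bottles across the table into the steel crate dock until it stands fully home against the dock's back stop; push it low, near its base, so that it slides and never tips, ease it against the stop without ramming it, and do not pick it up. Then, with the crate home, push the keeper arm round across the open end of the dock, behind the crate, until it is fully closed against its stop. Leave the other things on the table where they are.

Things in the scene. Friction and masses are not known exactly. Their poses are not given: they have to be found in the camera images.
- bottle_crate: Grey plastic crate, 108 x 108 mm in plan, all four sides alike, upright on four rubber feet set in from its edges, with four capped bottles fixed in it; caps up to 183 mm. About 0.9 kg; slides at 6 to 11 N. Origin: centre of its underside, z up, x and y square to its walls. Starts 0.23 to 0.26 m from home along the dock's +y, 20 to 50 mm off its line on the dock's -x side, turned up to 0.15 rad to it.
- crate_rim (a point): Centre of the crate's top rim, 95 mm above the table. The walls are solid and flat from z = 3 to 62 mm, with open windows above and a rim from 79 to 95 mm; the bottles narrow to 12 mm radius necks between z = 105 and 137 mm. Pushed at about 40 mm height or lower the crate slides; pushed at the rim or the bottles it tips.
- crate_dock: Low stainless crate dock screwed to the table; its place and yaw vary. Origin: on the table, where the crate's origin is when it is fully home. The crate enters at the dock's +y end and is pushed to -y over the bare table. Two guide plates, 30 mm high, 4 mm thick, inner faces at x = -58 and +58 mm (4 mm play each side), straight from y = -62 to +45 mm. Crate home: its entry-side wall is at y = +54 mm.
- dock_mouth (a point): Middle of the dock's open entry end, at dock y = +91 mm, on the table. From y = +45 mm to here the guides flare outward at 23 degrees each, to a mouth 155 mm wide.
- back_stop (a point): Middle of the dock's back stop, at dock y = -54 mm, z = 20 mm: the crate's leading wall meets the faces of two rubber bumpers here. The steel stop behind them is 42 mm high.
- keeper (a joint): Angle (rad) of the keeper, a flat aluminium arm on a vertical pivot at the dock's entry end. 0 = closed on its stop lug: the arm points along the dock's +x, its inner face 8 mm clear of a crate that is home. It grows as it opens, anticlockwise from above, to 2.85; starts at 2.2 to 2.7, pointing to the dock's -x and +y. Needs about 1 N at its end and stays where it is left.
- keeper_hinge (a point): On the keeper's pivot axis at mid height of the arm (z = 43 mm), at dock x = -92, y = +67 mm. The arm is 98 mm long from this axis, 10 mm thick and stands from z = 34 to 52 mm, above the guides; pivot boss of 11 mm radius.
- keeper_peg (a point): Middle of the upright black peg at the free end of the keeper arm, at z = 67 mm: 12 mm in diameter, from z = 52 to 82 mm, 92 mm from the pivot axis. Arm or peg may be pushed.
- sample_cup_near: White lidded sample cup, 62 mm in diameter, 42 mm high, a bystander; origin at the centre of its underside. Leave it alone.
- sample_cup_far: White lidded sample cup, 62 mm in diameter, 42 mm high, a bystander; origin at the centre of its underside. Leave it alone.
- small_basket: Small ivory basket, 105 x 135 x 58 mm, a bystander; origin at the centre of its underside. Leave it alone.
- scoop: White hand scoop lying on the table, 76 x 231 x 35 mm, a bystander; origin at the centre of its underside. Leave it alone.
There are look-alikes about, which are no part of the job. What is shaped like the bottle_crate but yellow is not meant.

How it is judged (in metres and radians):
On the way:
1. the crate stands fully home in the dock, upright, while the keeper is still open (y of bottle_crate in the frame of crate_dock below 0.006 m and x of bottle_crate in the frame of crate_dock between -0.008 and 0.008 m and angle between bottle_crate's own z axis and vertical below 0.04 rad and value of joint keeper above 0.8 rad), for 0.2 s.
At the end, for the whole second after the job is handed in: The crate stands flat and at rest in the dock, between the guides, its entry-side wall within 8 mm of its fully home place against the bumpers, and the keeper arm is closed to within 0.1 rad of its stop (y of bottle_crate in the frame of crate_dock between -0.006 and 0.008 m and x of bottle_crate in the frame of crate_dock between -0.008 and 0.008 m and angle between bottle_crate's own z axis and vertical below 0.04 rad and height (world z) of bottle_crate below 0.006 m and linear speed of bottle_crate below 0.02 m/s and value of joint keeper below 0.1 rad); the robot touches nothing.
It fails at once if the crate is tipped by more than about 7 degrees (angle between bottle_crate's own z axis and vertical above 0.12 rad).
It fails at once if the crate is lifted off the table (height (world z) of bottle_crate above 0.01 m).
It fails at once if the crate is rammed against the dock with more than 60 N (contact force between bottle_crate and crate_dock above 60 N).
It fails at once if a sample cup, the small basket or the scoop is shifted by more than 20 mm (distance of any of sample_cup_near, sample_cup_far, small_basket, scoop from where it was at the start of the episode above 0.02 m).
It also fails if it takes over 67 s, if anything falls off the work surface, if the arm or the gripper's body presses on something with over 40 N, if the wrist force passes 120 N, or if a joint passes its speed limit or range.

ROBOT

A 6-joint arm with a two-finger parallel gripper is mounted at the origin on a cart in front of the work surface, level with it; the furniture and walls round the work are solid. World frame = base frame: x ahead of the robot, y to its left, z up, the work surface at z = 0. Lengths are in m, angles in degrees, forces in N, time in s.
With the tool pointing down it reaches from about 0.25 to 0.775 m from the base axis. Payload 4 kg.
Tool frame: the origin (TCP) lies at the very end of the fingers, on their centre line; the grasp point (between the pads) lies 19 mm behind it; x points along the fingers, y is the direction in which the jaws open and shut, and the axes are right-handed (so a half turn about x gives the same grasp; the last joint's range is limited). The gripper opens to 94 mm and grips with 3 to 60 N. Pads are 16 mm wide; open, the fingers measure 119 mm over their backs; the gripper's body (75 mm by 177 mm) begins 78 mm behind the grasp point.
Start: joints at [64.681, 4.996, 78.535, -0, 96.463, -5.907], TCP at [0.183, 0.519, 0.206] pointing down, gripper open.
Joint ranges: [-177.83, 177.83], [-43.37, 116.18], [15.69, 146.23], [-61.86, 241.86], [9.47, 152.12], [-147.06, 147.06]. Speed limits (degrees/s): [159.86, 159.86, 180, 180, 180, 180].

INTERFACE

Orientations are given as [roll, pitch, yaw] about the fixed x, y, z axes, in that order (R = Rz(yaw) Ry(pitch) Rx(roll)).
In Python, from rig import robot, eyes, cut_out gives the robot as it stands. Calls block until the motion is done:
- robot.move_to(position, orientation): joint-space move of the TCP to a pose.
- robot.move_l(position, rot=None, v=0.15, guard=None): straight line of the TCP; rot=None keeps the orientation; v is the mean speed in m/s. With guard (N) it stops when the force on the tool has changed by that much, and returns True; else False.
- robot.movej(angles): joint-space move.
- robot.command_gripper(opening, effort=None): finger opening in m; effort is the grip in N (None keeps the last); returns when the fingers have stopped.
- robot.sleep(seconds).
- robot.ik(position, orientation): joint angles nearest the present ones, or None.
- robot.sense(): the state.
- eyes.read_camera(name): name is "side" or "top" or "wrist"; returns the picture (400x640x3 uint8, red, green, blue); there is no depth.
- eyes.get_calibration(name): a dict with "mtx" (3x3 intrinsics, pixels), "extrinsics" (4x4, takes a point from world to camera coordinates); the wrist camera has in their place "hand_eye" (4x4, takes a point from camera to tool coordinates, whose origin is the TCP and whose axes are the tool frame's). Camera axes: x right, y up, looking along -z (the intrinsics and any distortion apply to the point x, -y, -z); pixel columns grow to the right and rows downward; lengths in m; the calibration is good to about 2 mm. A picture is of the moment at which its call begins: read the wrist's pose just before it. get_calibration takes no time and is no camera call.
A pose or a line that the arm cannot do raises robot.MotionError and nothing moves.
- robot.job_done(): hands the job in, once; it reports no verdict.
Trained networks look in the newest picture that a camera, given by its name, has taken for a name from the list of things; names that differ only in an ending like _2 or _b are one class to them, and where a whole thing is asked for, a point or a joint stands for the part that bears it (a point fixed in the world has none). Each returns a list of dicts, best first, with "p" (0 to 1); they miss things now and then, are a little off and sometimes report something else, mostly with a low value. They report only what shows in the picture. A call takes as long as a camera call. They do not tell look-alikes from the thing itself.
- cut_out(label, camera): "region" (400x640 bool, what is visible of it) and "rect" ([centre column, centre row, width, height] in pixels, round what is visible of it).
The state is a dict: "clock": time; "qpos": joint angles; "qd": joint speeds; "effort": joint torques, N m; "tcp_pos": TCP position; "tcp_rot": TCP orientation; "contact_force": force on the tool from outside, world axes, zero at the start; "wrist_torque": the same for the moment, N m; "gripper_width": finger opening in m.
Only numpy, scipy, OpenCV 4.12 (cv2) and the standard library are available. Lean on these libraries where they do the work, as an engineer would, in place of code of your own. Each camera call takes 0.05 s, during which the arm holds its last target. There are 200 camera calls.

## Working session

There is one attempt and no reset: what is moved stays moved. The work goes in short steps, each a Python script; the robot and the scene stay as the last script left them, time stands still between calls to the robot, and variables do not carry over. Pictures are saved under pics/ and viewed, about 8 in all and at most 12, crops included, and the job is handed in when it is done.

```bash
mkdir -p pics; ls; python3 - <<'E'
from rig import robot, eyes, cut_out
import cv2,numpy as np
for c in ("top","side"):
    im=eyes.read_camera(c); cv2.imwrite(f"pics/{c}0.png",im[:,:,::-1])
    k=eyes.get_calibration(c); print(c,{a:(np.round(b,3).tolist() if not isinstance(b,str) else b) for a,b in k.items()})
    for l in ("bottle_crate","crate_dock","keeper","keeper_peg","sample_cup_near","small_basket","scoop"):
        print(l,[(round(float(d["p"]),2),np.round(d["rect"]).tolist()) for d in cut_out(l,c)])
print(robot.sense()["clock"])
E
```

```text
pics
top {'mtx': [[388.512, 0.0, 320.021], [0.0, 388.512, 206.132], [0.0, 0.0, 1.0]], 'extrinsics': [[0.024, -1.0, -0.016, -0.117], [0.992, 0.022, 0.122, -0.581], [-0.122, -0.019, 0.992, -1.082], [0.0, 0.0, 0.0, 1.0]]}
bottle_crate [(0.77, [323.0, 279.0, 57.0, 56.0]), (0.55, [212.0, 198.0, 61.0, 50.0]), (0.34, [410.0, 268.0, 72.0, 58.0])]
crate_dock [(0.92, [284.0, 209.0, 90.0, 79.0]), (0.45, [415.0, 167.0, 55.0, 43.0])]
keeper [(0.57, [254.0, 238.0, 34.0, 25.0])]
keeper_peg [(0.77, [253.0, 235.0, 32.0, 23.0]), (0.53, [212.0, 199.0, 63.0, 51.0])]
sample_cup_near [(0.7, [388.0, 226.0, 24.0, 20.0]), (0.26, [256.0, 237.0, 32.0, 31.0])]
small_basket [(0.68, [415.0, 167.0, 50.0, 42.0])]
scoop [(0.7, [407.0, 269.0, 71.0, 56.0]), (0.29, [211.0, 200.0, 58.0, 48.0])]
side {'mtx': [[427.527, 0.0, 316.885], [0.0, 427.527, 202.644], [0.0, 0.0, 1.0]], 'extrinsics': [[-0.975, -0.221, 0.021, 0.557], [0.139, -0.537, 0.832, -0.219], [-0.173, 0.814, 0.555, -0.907], [0.0, 0.0, 0.0, 1.0]]}
bottle_crate [(0.9, [404.0, 218.0, 67.0, 91.0]), (0.68, [278.0, 294.0, 73.0, 118.0])]
crate_dock [(0.79, [319.0, 256.0, 83.0, 77.0]), (0.49, [301.0, 170.0, 37.0, 37.0]), (0.33, [278.0, 298.0, 82.0, 122.0])]
keeper [(0.57, [345.0, 277.0, 29.0, 34.0])]
keeper_peg [(0.86, [347.0, 277.0, 28.0, 33.0])]
sample_cup_near [(0.59, [354.0, 193.0, 21.0, 17.0])]
small_basket [(0.82, [302.0, 168.0, 39.0, 40.0]), (0.4, [345.0, 278.0, 31.0, 30.0])]
scoop [(0.92, [387.0, 176.0, 34.0, 24.0]), (0.47, [319.0, 255.0, 81.0, 79.0])]
0.8
```

```bash
python3 - <<'E'
import cv2
a=cv2.imread("pics/top0.png")[130:330,160:460]; cv2.imwrite("pics/topc.png",cv2.resize(a,(800,533),interpolation=cv2.INTER_CUBIC))
a=cv2.imread("pics/side0.png")[130:370,200:500]; cv2.imwrite("pics/sidec.png",cv2.resize(a,(750,600),interpolation=cv2.INTER_CUBIC))
E
```

```text
(no output)
```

View pics/topc.png

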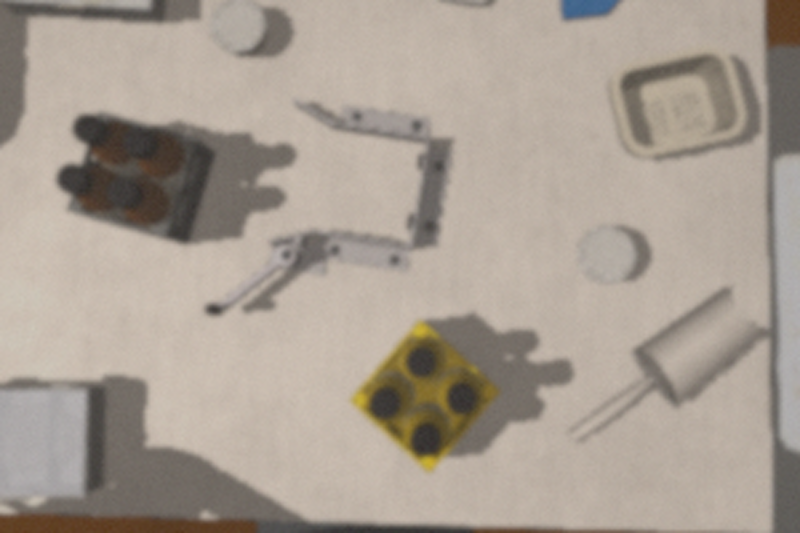

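View pics/sidec.png

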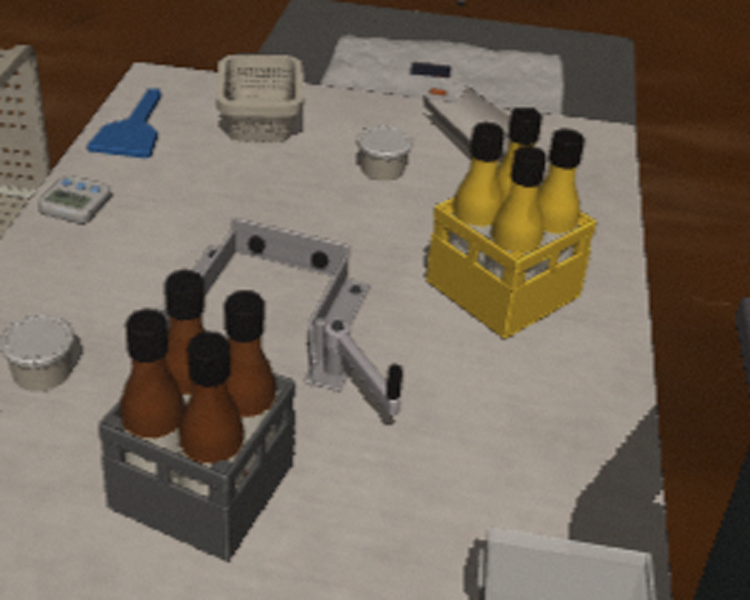

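Top crop: the grey crate with brown bottles at full-image (212,198) is the one meant. The yellow one at (319,278) is the look-alike. The dock is at (298,197) and opens towards +y, with the keeper open at (254,236). Next I'll compute rough positions and look from nearer with the wrist camera.

```bash
cat > h.py <<'E'
from rig import robot, eyes, cut_out
import cv2, numpy as np
from scipy.spatial.transform import Rotation as R
def cam(name, s=None):
    k=eyes.get_calibration(name); M=np.array(k["mtx"])
    if "extrinsics" in k: E=np.array(k["extrinsics"])
    else:
        T=np.eye(4); T[:3,:3]=R.from_euler("xyz",s["tcp_rot"],degrees=True).as_matrix(); T[:3,3]=s["tcp_pos"]
        E=np.linalg.inv(T@np.array(k["hand_eye"]))
    return M,E
def back(ME,px,z):
    M,E=ME; u,v=px
    d=np.array([(u-M[0,2])/M[0,0],-(v-M[1,2])/M[1,1],-1])
    o=-E[:3,:3].T@E[:3,3]; d=E[:3,:3].T@d
    return o+d*(z-o[2])/d[2]
def proj(ME,P):
    M,E=ME; p=np.asarray(P)@E[:3,:3].T+E[:3,3]
    return np.stack([M[0,2]+M[0,0]*p[...,0]/-p[...,2], M[1,2]-M[1,1]*p[...,1]/-p[...,2]],-1)
def shot(name,fn):
    s=robot.sense(); im=eyes.read_camera(name); cv2.imwrite(f"pics/{fn}.png",im[:,:,::-1])
    ME=cam(name,s); np.savez(f"pics/{fn}.npz",M=ME[0],E=ME[1]); return im,ME
def load(fn): d=np.load(f"pics/{fn}.npz"); return d["M"],d["E"]
E
python3 - <<'E'
from h import *
k=eyes.get_calibration("wrist"); print({a:(np.round(b,3).tolist() if not isinstance(b,str) else b) for a,b in k.items()})
c=lambda x,y:(160+x*.375,130+y*.375)
t=cam("top"); S=cam("side"); s=lambda x,y:(200+x*.4,130+y*.4)
for n,p,z in [("stopfar",c(446,140),.042),("stopnear",c(432,245),.042),("peg",c(213,309),.082),("hinge",c(290,250),.052),("rim1",c(212,150),.095),("rim2",c(186,240),.095),("cup",c(240,27),.042),("cup2",c(610,253),.042),("yellow",c(425,395),.14),("basket",c(680,105),.058),("box",c(90,385),.06),("cratemid",c(140,180),.09)]: print(n,back(t,p,z).round(3))
for n,p,z in [("stopL",s(233,220),.042),("stopR",s(348,245),.042),("peg",s(396,368),.082),("hinge",s(338,326),.052),("rimA",s(230,447),.095),("rimB",s(294,380),.095),("rimC",s(103,425),.095)]: print(n,back(S,p,z).round(3))
print(robot.sense()["tcp_rot"])
E
```

```text
{'mtx': [[347.13, 0.0, 317.891], [0.0, 347.13, 199.087], [0.0, 0.0, 1.0]], 'hand_eye': [[-0.0, 0.267, -0.964, -0.179], [1.0, 0.0, -0.0, 0.001], [-0.0, -0.964, -0.267, -0.078], [0.0, 0.0, 0.0, 1.0]]}
stopfar [ 0.652 -0.122  0.042]
stopnear [ 0.538 -0.11   0.042]
peg [0.464 0.112 0.082]
hinge [0.528 0.04  0.052]
rim1 [0.626 0.118 0.095]
rim2 [0.533 0.14  0.095]
cup [0.773 0.106 0.042]
cup2 [ 0.534 -0.299  0.042]
yellow [ 0.386 -0.108  0.14 ]
basket [ 0.692 -0.37   0.058]
box [0.383 0.241 0.06 ]
cratemid [0.594 0.192 0.09 ]
stopL [ 0.656 -0.101  0.042]
stopR [ 0.536 -0.088  0.042]
peg [0.462 0.114 0.082]
hinge [0.521 0.042 0.052]
rimA [0.565 0.236 0.095]
rimB [0.535 0.16  0.095]
rimC [0.659 0.238 0.095]
[87.00192025 89.99066589 67.59433758]
```

```bash
cat >> h.py <<'E'
def ori(push, tilt=0):
    """tool down, z axis along world heading push(rad); fingertips leading by tilt (deg)"""
    f=np.array([np.cos(push),np.sin(push),0]); t=np.radians(tilt)
    x=np.array([0,0,-1])*np.cos(t)+f*np.sin(t); y=np.cross([0,0,1.],f)*-1
    y=np.cross(f,[0,0,-1.]); z=np.cross(x,y)
    return R.from_matrix(np.stack([x,y,z],1)).as_euler("xyz",degrees=True)
E
python3 - <<'E'
from h import *
o=ori(-np.pi/2-.1)
print(o, R.from_euler("xyz",o,degrees=True).as_matrix().round(2))
robot.move_to([.36,.33,.36],o); robot.move_to([.55,.12,.30],o)
im,ME=shot("wrist","w1")
for l in ("bottle_crate","crate_dock","keeper_peg","keeper"):
    print(l,[(round(float(d["p"]),2),np.round(d["rect"]).tolist()) for d in cut_out(l,"wrist")])
cv2.imwrite("pics/w1b.png",cv2.resize(im[:,:,::-1],(800,500),interpolation=cv2.INTER_CUBIC)); print(robot.sense()["clock"],robot.sense()["qpos"])
E
```

```text
[95.72957795 90.          0.        ] [[ 0.   1.  -0.1]
 [ 0.  -0.1 -1. ]
 [-1.   0.  -0. ]]
bottle_crate [(0.87, [362.0, 98.0, 119.0, 115.0]), (0.65, [216.0, 339.0, 109.0, 119.0])]
crate_dock [(0.8, [337.0, 243.0, 190.0, 141.0])]
keeper_peg [(0.96, [277.0, 203.0, 70.0, 64.0])]
keeper [(0.91, [276.0, 207.0, 66.0, 58.0])]
3.325 [6.65418518e+00 6.71056000e+00 6.59518564e+01 8.99622533e-03
 1.07267963e+02 1.22723572e+01]<sys>:0: UserWarning: Gimbal lock detected. Setting third angle to zero since it is not possible to uniquely determine all angles.
```

View pics/w1b.png

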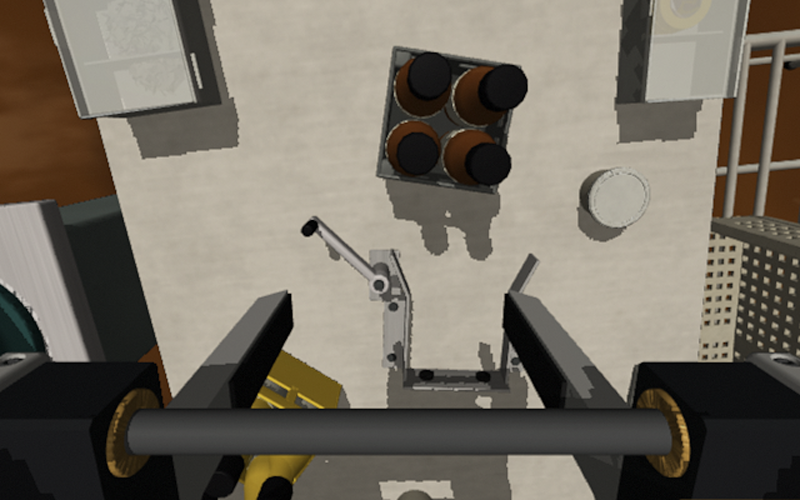

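```bash
cat > fit.py <<'E'
from h import *
from scipy.optimize import least_squares
ME=load("w1"); im=cv2.imread("pics/w1.png")
def T(p,P):
    c,s=np.cos(p[2]),np.sin(p[2]); P=np.atleast_2d(P).astype(float); 
    return np.c_[p[0]+c*P[:,0]-s*P[:,1],p[1]+s*P[:,0]+c*P[:,1],P[:,2]]
dk=np.array([[77.5,91,30],[-92,67,54]])/1e3; dpx=np.array([[533,257],[379,284]])*.8
ck=np.array([[-54,54,95],[54,-54,95],[-54,-54,95]])/1e3; cpx=np.array([[393,47],[495,193],[378,176]])*.8
d=least_squares(lambda p:(proj(ME,T(p,dk))-dpx).ravel(),[.6,-.05,-.1]); c=least_squares(lambda p:(proj(ME,T(p,ck))-cpx).ravel(),[.6,.18,-.2])
print("dock",d.x.round(4),d.fun.round(1)); print("crate",c.x.round(4),c.fun.round(1))
if __name__=="__main__":
    a=d.x; cs,sn=np.cos(a[2]),np.sin(a[2]); r=np.array([[cs,sn],[-sn,cs]])@(c.x[:2]-a[:2]); print("rel",r.round(4),c.x[2]-a[2])
    big=cv2.resize(im[20:330,220:480],None,fx=2.5,fy=1.9) if 0 else cv2.resize(im[20:320,230:460],None,fx=2,fy=2,interpolation=cv2.INTER_CUBIC)
    def dl(P,pose,col):
        q=(proj(ME,T(pose,np.array(P)/1e3))-[230,20])*2+.5
        cv2.polylines(big,[q.round().astype(int)],False,col,1)
    for s in (-1,1): dl([[s*58,-62,30],[s*58,45,30],[s*77.5,91,30]],a,(0,0,255))
    dl([[-58,-54,20],[58,-54,20]],a,(0,255,0)); dl([[-58,-62,42],[58,-62,42]],a,(255,0,0))
    dl([[-54,-54,95],[54,-54,95],[54,54,95],[-54,54,95],[-54,-54,95]],c.x,(0,255,255))
    cv2.imwrite("pics/fit.png",big)
E
python3 fit.py
```

```text
dock [ 0.6057 -0.0298 -0.1063] [ 1.5 -0.1 -1.4  0.2]
crate [ 0.6002  0.2006 -0.2343] [-0.2 -1.6  1.5  0.8 -1.3  1.1]
rel [-0.03    0.2285] -0.12797305239562662
```

View pics/fit.png

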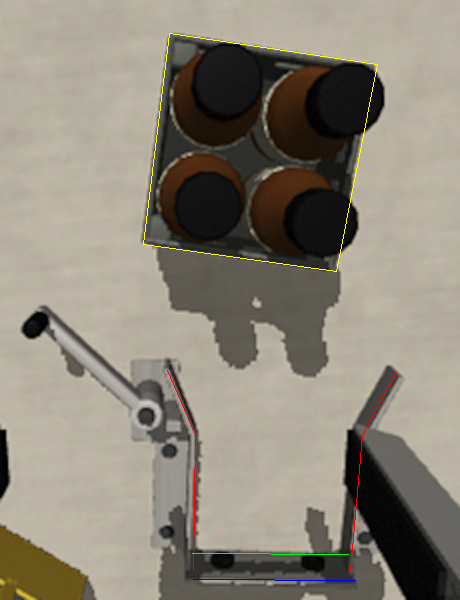

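```bash
cat >> fit.py <<'E'
DK=d.x; CR=c.x
def W(x,y,z): return T(DK,[[x,y,z]])[0]
def inv(p): 
    cs,sn=np.cos(DK[2]),np.sin(DK[2]); return np.array([[cs,sn],[-sn,cs]])@(np.asarray(p)[:2]-DK[:2])
E
python3 - <<'E'
from fit import *
t=cam("top"); 
for tp,wp in [((88,385),(180,108)),((88,497),(80,117))]:
    r=least_squares(lambda P:np.r_[proj(t,P)-[160+tp[0]*.375,130+tp[1]*.375],proj(ME,P)-np.array(wp)*.8],[.4,.25,.1]); print("box",r.x.round(3),r.fun.round(1))
pg=back(ME,(308*.8,229*.8),.082); q=inv(pg)-[-.092,.067]; print("peg",pg.round(3),inv(pg).round(3),"r",np.hypot(*q).round(3),"ang",np.arctan2(q[1],q[0]))
X=DK[2]; Y=DK[2]-np.pi/2
for n,f,pts in [("side",X,[(-.13,.235,.25),(-.13,.235,.028),(-.061,.235,.028)]),("back",Y,[(0,.33,.25),(0,.33,.028),(0,.061,.028)])]:
    for p in pts:
        for ti in (20,25): j=robot.ik(W(*p),ori(f,ti)); print(n,p,ti,W(*p).round(3),None if j is None else np.round(j,1))
E
```

```text
dock [ 0.6057 -0.0298 -0.1063] [ 1.5 -0.1 -1.4  0.2]
crate [ 0.6002  0.2006 -0.2343] [-0.2 -1.6  1.5  0.8 -1.3  1.1]
box [0.382 0.233 0.106] [-2.2  1.2  0.6  0.7]
box [0.269 0.238 0.064] [-1.5  0.6  0.3  0.5]
peg [0.465 0.118 0.082] [-0.156  0.132] r 0.091 ang 2.3456557920497154
side (-0.13, 0.235, 0.25) 20 [0.501 0.218 0.25 ] [ 23.8  -8.6  89.1  -9.9  82.1 -60.2]
side (-0.13, 0.235, 0.25) 25 [0.501 0.218 0.25 ] [ 25.7 -11.4  92.8 -13.2  77.3 -57.7]
side (-0.13, 0.235, 0.028) 20 [0.501 0.218 0.028] [ 23.8  -0.6 107.8 -11.9  55.9 -54.9]
side (-0.13, 0.235, 0.028) 25 [0.501 0.218 0.028] [ 25.7  -2.7 111.3 -16.7  50.9 -50. ]
side (-0.061, 0.235, 0.028) 20 [0.57  0.21  0.028] [ 19.9   6.5 100.4 -10.5  55.5 -59.4]
side (-0.061, 0.235, 0.028) 25 [0.57  0.21  0.028] [ 21.4   4.4 104.2 -14.8  49.9 -55.2]
back (0, 0.33, 0.25) 20 [0.641 0.298 0.25 ] [ 28.4  36.6  34.5 -18.8 119.2  26.7]
back (0, 0.33, 0.25) 25 [0.641 0.298 0.25 ] [ 30.1  39.6  31.2 -23.8 122.3  25.7]
back (0, 0.33, 0.028) 20 [0.641 0.298 0.028] [ 28.4  39.2  55.6 -16.5  96.5  34.3]
back (0, 0.33, 0.028) 25 [0.641 0.298 0.028] [ 30.1  42.1  52.4 -20.3 100.2  35.2]
back (0, 0.061, 0.028) 20 [0.612 0.031 0.028] [  8.5  22.9  79.8 -19.5  82.9  17.9]
back (0, 0.061, 0.028) 25 [0.612 0.031 0.028] [ 10.9  24.7  78.8 -24.   84.7  20.9]
```

```bash
python3 - <<'E'
from fit import *
o=ori(DK[2],20)
robot.command_gripper(.06)
robot.move_to(W(-.12,.235,.29),o); robot.move_l(W(-.118,.235,.028),v=.12)
print(robot.sense()["contact_force"])
g=robot.move_l(W(-.070,.235,.028),v=.02,guard=3); s=robot.sense(); p=inv(s["tcp_pos"]); print(g,p.round(4),np.round(s["contact_force"],1),s["clock"])
shot("top","t1"); shot("wrist","w2")
E
```

```text
dock [ 0.6057 -0.0298 -0.1063] [ 1.5 -0.1 -1.4  0.2]
crate [ 0.6002  0.2006 -0.2343] [-0.2 -1.6  1.5  0.8 -1.3  1.1]
[-0.10799472  0.72724554  0.05873418]
True [-0.0974  0.2347] [ 0.4 -0.5  0.2] 8.7667
```

```bash
python3 - <<'E'
from fit import *
for x in (-.085,-.073,-.0615):
    g=robot.move_l(W(x,.235,.028),v=.04,guard=25); s=robot.sense(); print(g,inv(s["tcp_pos"]).round(4),np.round(s["contact_force"],1))
robot.move_l(W(-.10,.235,.028),v=.1); robot.move_l(W(-.12,.235,.29),v=.2)
robot.move_to([.55,.15,.30],ori(DK[2]-np.pi/2))
im,_=shot("wrist","w3"); print(robot.sense()["clock"])
cv2.imwrite("pics/w3b.png",cv2.resize(im[0:330,200:500,::-1],None,fx=1.8,fy=1.8,interpolation=cv2.INTER_CUBIC))
E
```

```text
dock [ 0.6057 -0.0298 -0.1063] [ 1.5 -0.1 -1.4  0.2]
crate [ 0.6002  0.2006 -0.2343] [-0.2 -1.6  1.5  0.8 -1.3  1.1]
False [-0.0876  0.2337] [-5.7 -0.1  0.2]
False [-0.0749  0.2342] [-4.9 -1.  -1.5]
False [-0.0623  0.2349] [-4.2 -0.2 -1.2]
13.5083<sys>:0: UserWarning: Gimbal lock detected. Setting third angle to zero since it is not possible to uniquely determine all angles.
```

View pics/w3b.png

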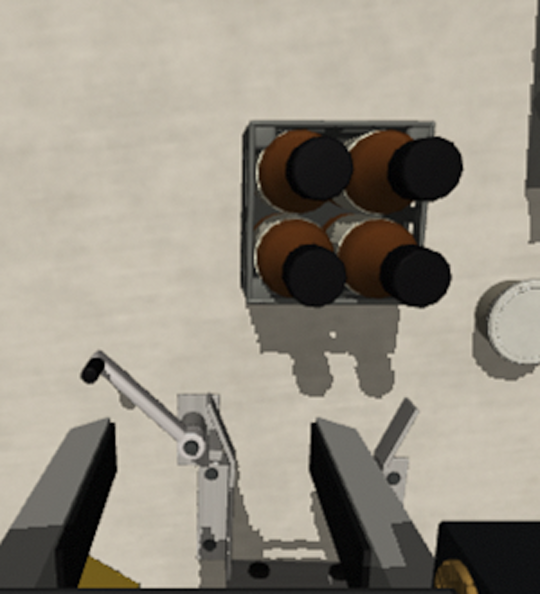

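The crate is now squared up: its rim corners are at crop (247,122), (435,122) and (247,303).

```bash
python3 - <<'E'
from fit import *
M3=load("w3"); px=np.array([[247,122],[435,122],[247,303]])/1.8+[200,0]
K=np.array([[-54,54,95],[54,54,95],[-54,-54,95]])/1e3
r=least_squares(lambda p:(proj(M3,T(p,K))-px).ravel(),[.62,.2,-.1]); print(r.x.round(4),r.fun.round(1),"rel",inv(r.x).round(4),r.x[2]-DK[2])
h=back(M3,(200+192/1.8,447/1.8),.054); m=back(M3,(200+409/1.8,400/1.8),.03); print("hinge",inv(h).round(4),"mouth",inv(m).round(4))
E
```

```text
dock [ 0.6057 -0.0298 -0.1063] [ 1.5 -0.1 -1.4  0.2]
crate [ 0.6002  0.2006 -0.2343] [-0.2 -1.6  1.5  0.8 -1.3  1.1]
[ 0.6304  0.2027 -0.1042] [ 0.6 -0.6  0.2 -0.7 -0.8  1.5] rel [-1.000e-04  2.338e-01] 0.0021250234037554078
hinge [-0.0896  0.0666] mouth [0.0747 0.0949]
```

```bash
python3 - <<'E'
from fit import *
o=ori(DK[2]-np.pi/2,25)
robot.move_to(W(0,.335,.30),o); robot.move_l(W(0,.335,.028),v=.15)
g=robot.move_l(W(0,.28,.028),v=.03,guard=3); s=robot.sense(); print("contact",g,inv(s["tcp_pos"]).round(4))
for y,v in ((.25,.04),(.20,.05),(.17,.05),(.14,.04),(.11,.04),(.085,.03),(.072,.02)):
    g=robot.move_l(W(0,y,.028),v=v,guard=22); s=robot.sense(); print(g,inv(s["tcp_pos"]).round(4),np.round(s["contact_force"],1),s["clock"])
    if g: break
im,_=shot("top","t2"); a=im[130:300,160:400,::-1]; im,_=shot("side","s2"); b=im[130:370,200:500,::-1]
a=cv2.resize(a,(400,283)); b=cv2.resize(b,(400,320)); cv2.imwrite("pics/c2.png",np.vstack([a,b]))
E
```

```text
dock [ 0.6057 -0.0298 -0.1063] [ 1.5 -0.1 -1.4  0.2]
crate [ 0.6002  0.2006 -0.2343] [-0.2 -1.6  1.5  0.8 -1.3  1.1]
contact True [0.     0.2954]
False [-0.0004  0.2522] [ 0.8  5.8 -0.9] 18.7667
False [-0.0004  0.202 ] [ 0.3  4.9 -0.7] 19.9167
False [-0.0004  0.1715] [ 1.   5.  -0.4] 20.6667
False [-0.0004  0.1416] [ 0.8  5.5 -1.6] 21.5667
False [-0.0005  0.1116] [ 1.4  5.7 -1.4] 22.4667
False [-0.0004  0.0869] [ 1.6  5.7 -0.8] 23.45
False [-0.0005  0.0739] [ 1.   6.2 -0.5] 24.25
```

View pics/c2.png

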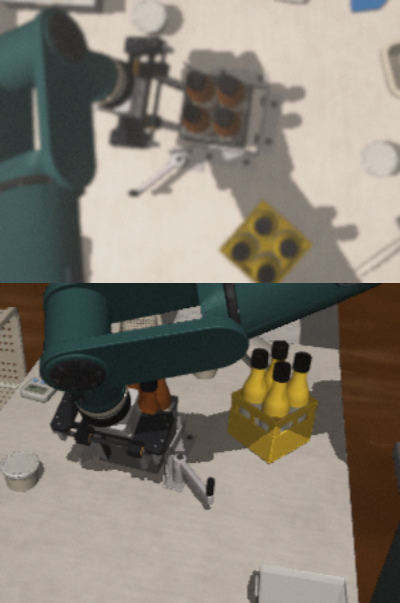

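```bash
python3 - <<'E'
from fit import *
for i in range(24):
    y=.0715-.001*i
    robot.move_l(W(0,y,.028),v=.01); s=robot.sense(); f=np.linalg.norm(s["contact_force"]); print(round(y,4),inv(s["tcp_pos"]).round(4),f.round(1))
    if f>16: break
robot.sleep(.4); s=robot.sense(); print(inv(s["tcp_pos"]).round(4),np.round(s["contact_force"],1),s["clock"])
E
```

```text
dock [ 0.6057 -0.0298 -0.1063] [ 1.5 -0.1 -1.4  0.2]
crate [ 0.6002  0.2006 -0.2343] [-0.2 -1.6  1.5  0.8 -1.3  1.1]
0.0715 [-0.0004  0.0739] 7.4
0.0705 [-0.0005  0.0727] 6.7
0.0695 [-0.0005  0.0717] 5.6
0.0685 [-0.0005  0.0706] 6.7
0.0675 [-0.0004  0.0696] 6.5
0.0665 [-0.0004  0.0686] 6.8
0.0655 [-0.0005  0.0676] 6.7
0.0645 [-0.0004  0.0666] 6.4
0.0635 [-0.0004  0.0656] 7.8
0.0625 [-0.0005  0.0647] 5.3
0.0615 [-0.0005  0.0636] 7.0
0.0605 [-0.0005  0.0626] 6.8
0.0595 [-0.0004  0.0617] 7.0
0.0585 [-0.0004  0.0606] 6.7
0.0575 [-0.0005  0.0597] 6.6
0.0565 [-0.0004  0.0587] 6.8
0.0555 [-0.0004  0.0584] 8.5
0.0545 [-0.0003  0.0583] 9.8
0.0535 [-0.0003  0.0582] 12.3
0.0525 [-0.0001  0.058 ] 13.8
0.0515 [0.0001 0.0579] 15.3
0.0505 [0.0002 0.0577] 17.2
[0.0002 0.0577] [ 2.6 17.1  0.5] 30.25
```

```bash
python3 - <<'E'
from fit import *
robot.move_l(W(0,.11,.028),v=.1); robot.move_l(W(0,.14,.25),v=.2); robot.command_gripper(.0)
robot.move_to(W(-.12,.13,.30),ori(DK[2]-np.pi/2,0))
im,_=shot("wrist","w4"); print(robot.sense()["clock"])
cv2.imwrite("pics/w4b.png",cv2.resize(im[60:400,200:520,::-1],None,fx=1.75,fy=1.75,interpolation=cv2.INTER_CUBIC))
hd=lambda th:DK[2]+th-np.pi/2
q=robot.sense()["qpos"]
for th in (2.4,1.6,.8,0):
    t=np.array([np.sin(th),-np.cos(th)]); p=np.array([-.092,.066])+.092*np.array([np.cos(th),np.sin(th)])-.014*t
    j=robot.ik(W(*p,.06),ori(hd(th),15)); print(th,W(*p,.06).round(3),None if j is None else np.round(j))
E
```

```text
dock [ 0.6057 -0.0298 -0.1063] [ 1.5 -0.1 -1.4  0.2]
crate [ 0.6002  0.2006 -0.2343] [-0.2 -1.6  1.5  0.8 -1.3  1.1]
33.8917
2.4 [0.45  0.105 0.06 ] [  -2.  -12.  113.   11.   68. -136.]
1.6 [0.514 0.138 0.06 ] [ 12.  -3. 105.  -5.  64. -72.]
0.8 [0.583 0.115 0.06 ] [ 14.  11.  91. -14.  73. -23.]
0 [0.614 0.05  0.06 ] [  8.  21.  78. -15.  85.  15.]<sys>:0: UserWarning: Gimbal lock detected. Setting third angle to zero since it is not possible to uniquely determine all angles.
```

View pics/w4b.png

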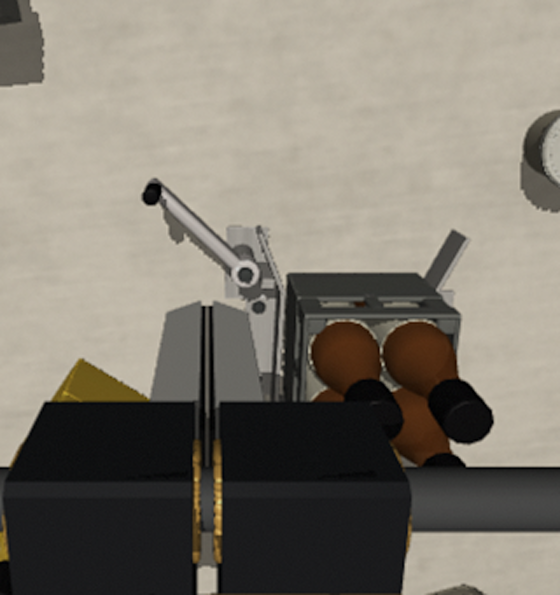

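```bash
cat > k.py <<'E'
from fit import *
H=np.array([-.092,.066])
def pose(th,d): 
    t=np.array([np.sin(th),-np.cos(th)]); p=H+.091*np.array([np.cos(th),np.sin(th)])-d*t
    return W(*p,.06),ori(DK[2]+min(th,2.1)-np.pi/2,15)
E
python3 - <<'E'
from k import *
M4=load("w4"); f=lambda u,v,z:inv(back(M4,(200+u/1.75,60+v/1.75),z)).round(4)
print("hinge",f(245,273,.054),"peg",f(151,193,.082),"wall foot",f(355,273,.003),"mouth",f(458,232,.03),"rim entry edge",f(378,308,.095))
p,o=pose(2.35,.036); robot.move_to([*p[:2],.25],o); robot.move_l(p,v=.15)
for th in np.arange(2.3,.05,-.15):
    p,o=pose(th,.014); robot.move_l(p,rot=o,v=.06); s=robot.sense(); F=np.linalg.norm(s["contact_force"]); print(round(th,2),inv(s["tcp_pos"]).round(3),F.round(1),round(s["clock"],1))
    if F>12: break
E
```

```text
dock [ 0.6057 -0.0298 -0.1063] [ 1.5 -0.1 -1.4  0.2]
crate [ 0.6002  0.2006 -0.2343] [-0.2 -1.6  1.5  0.8 -1.3  1.1]
hinge [-0.0908  0.0674] peg [-0.1561  0.1328] wall foot [0.0037 0.0504] mouth [0.0735 0.0922] rim entry edge [-0.0029  0.0558]
2.3 [-0.163  0.125] 0.8 37.8
2.15 [-0.153  0.135] 0.9 38.2
2.0 [-0.143  0.143] 1.0 38.6
1.85 [-0.131  0.15 ] 0.3 39.0
1.7 [-0.118  0.154] 0.3 39.3
1.55 [-0.104  0.157] 0.5 39.7
1.4 [-0.091  0.158] 0.8 40.1
1.25 [-0.077  0.157] 1.1 40.5
1.1 [-0.064  0.153] 1.0 40.9
0.95 [-0.051  0.148] 0.9 41.2
0.8 [-0.039  0.141] 0.7 41.6
0.65 [-0.028  0.132] 0.6 42.0
0.5 [-0.019  0.122] 1.6 42.4
0.35 [-0.012  0.11 ] 1.2 42.8
0.2 [-0.006  0.098] 0.7 43.2
```

```bash
python3 - <<'E'
from k import *
for th in np.arange(.12,-.14,-.02):
    p,o=pose(th,.014); robot.move_l(p,rot=ori(DK[2]-np.pi/2,15),v=.03); s=robot.sense(); F=np.linalg.norm(s["contact_force"]); print(round(th,2),inv(s["tcp_pos"]).round(4),F.round(1))
    if F>7: break
robot.sleep(.3); print(s["contact_force"].round(1) if hasattr(s["contact_force"],"round") else s["contact_force"])
a=inv(s["tcp_pos"]); robot.move_l(W(a[0],a[1]+.04,.06),v=.08); robot.move_l(W(a[0],a[1]+.06,.30),v=.2)
robot.move_to(W(-.09,.17,.30),ori(DK[2]-np.pi/2,0))
im,_=shot("wrist","w5"); print(robot.sense()["clock"])
cv2.imwrite("pics/w5b.png",cv2.resize(im[60:400,200:520,::-1],None,fx=1.75,fy=1.75,interpolation=cv2.INTER_CUBIC))
E
```

```text
dock [ 0.6057 -0.0298 -0.1063] [ 1.5 -0.1 -1.4  0.2]
crate [ 0.6002  0.2006 -0.2343] [-0.2 -1.6  1.5  0.8 -1.3  1.1]
0.12 [-0.0035  0.0911] 0.5
0.1 [-0.0032  0.0892] 0.9
0.08 [-0.0026  0.0871] 1.1
0.06 [-0.0019  0.0852] 0.6
0.04 [-0.0015  0.0834] 1.4
0.02 [-0.0012  0.0816] 0.8
-0.0 [-0.0009  0.0798] 0.4
-0.02 [-0.0007  0.078 ] 1.0
-0.04 [-0.0006  0.0771] 2.9
-0.06 [-0.0006  0.0766] 7.0
-0.08 [-0.0006  0.0763] 10.4
[-0.5 10.3  1.2]
48.925<sys>:0: UserWarning: Gimbal lock detected. Setting third angle to zero since it is not possible to uniquely determine all angles.
```

View pics/w5b.png

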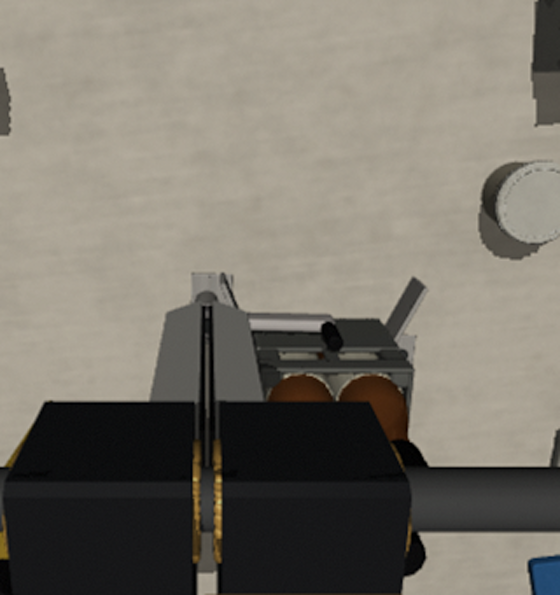

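The keeper lies across the crate's entry side, with the peg top at crop (328,327). I'll check its angle by numbers and hand in.

```bash
python3 - <<'E'
from k import *
M=load("w5"); q=inv(back(M,(200+328/1.75,60+327/1.75),.082)); v=q-[-.0905,.067]; print("peg",q.round(4),np.hypot(*v).round(4),"angle",np.arctan2(v[1],v[0]).round(3))
if abs(np.arctan2(v[1],v[0]))<.09: robot.job_done(); print("handed in")
E
```

```text
dock [ 0.6057 -0.0298 -0.1063] [ 1.5 -0.1 -1.4  0.2]
crate [ 0.6002  0.2006 -0.2343] [-0.2 -1.6  1.5  0.8 -1.3  1.1]
peg [-0.0046  0.0768] 0.0865 angle 0.113
```

```bash
python3 - <<'E'
from k import *
M=load("w5"); ang=[]
for u,v_,z in [(334,344,.082),(327,326,.052)]:
    q=inv(back(M,(200+u/1.75,60+v_/1.75),z)); v=q-[-.0905,.067]; ang.append(np.arctan2(v[1],v[0])); print("peg",q.round(4),np.hypot(*v).round(4),"angle",ang[-1].round(3))
# expected pixel of peg top for closed / 0.1 rad
for th in (0,.1): print(th,[((proj(M,W(-.0915+.092*np.cos(th),.067+.092*np.sin(th),z))-[200,60])*1.75).round(0) for z in (.052,.082)])
E
```

```text
dock [ 0.6057 -0.0298 -0.1063] [ 1.5 -0.1 -1.4  0.2]
crate [ 0.6002  0.2006 -0.2343] [-0.2 -1.6  1.5  0.8 -1.3  1.1]
peg [0.0004 0.0637] 0.0909 angle -0.036
peg [0.0011 0.0646] 0.0916 angle -0.026
0 [array([326., 323.]), array([334., 340.])]
0.1 [array([326., 312.]), array([335., 328.])]
```

The first angle of 0.113 rad came from using the peg's foot pixel as its top. With the right ends, both readings are about -0.03 rad at the correct radius. That means closed, and it agrees with the hard stop I felt.

```bash
python3 -c "
from rig import robot
print(robot.sense()['contact_force'],robot.sense()['clock']); robot.job_done()"
```

```text
[ 0.23218005  0.64666859 -0.46444413] 48.925
the job is handed in; nothing more can be done
```

The crate is home in the dock, the keeper is closed against its stop, and I handed the job in at 48.9 s. No verdict was reported.

**What I did:** I pushed the grey crate sideways, low down, to square it up with the dock. I then slid it in with two fingers at about 30 mm height and eased it onto the bumpers in 1 mm steps. After that I swept the keeper round by its peg until it met its stop.

**Last checks:**
- **Crate:** it met a stiff stop, and I pressed to about 17 N. From the wrist camera its entry wall is at dock y of about 50 to 56 mm, where home is 54 mm, and its x is within about 4 mm of centre. I took this before closing the keeper. The later keeper picture only shows the crate still in place.
- **Keeper:** it stopped hard at about 10 N. The peg in the picture gives an angle of about -0.03 rad, so it is closed.
- **Robot:** it had backed off with about 0.8 N reading on the tool.

**Disagreements:**
- A first keeper reading gave 0.113 rad because I had used the wrong end of the peg. The corrected points agree with the stop.
- The crate and the keeper both stopped about 3 mm further in than I had estimated. This looks like a small bias in my dock y position.

I did not measure the cups, basket or scoop again at the end. No move went near them.

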